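Drop the long pin through the cover of the welding jig

TASK

Take the long pin out of the pin holder and lower it upright through the hole in the welding jig's cover plate, into the bore hidden below, still gripping it until it is nearly all the way in; then let go so that its collar rests flat on the plate. Leave the short pin standing in the holder.

Things in the scene. Friction and masses are not known exactly. Their poses are not given: they have to be found in the camera images.
- long_pin_head (a point): Centre of the head of the long steel pin, standing in a socket (30 mm deep) of a grey holder block 80 x 190 x 42 mm; sockets 110 mm apart along it. Head: upright cylinder 28 mm wide, 50 high. Below it a round collar 60 mm wide, 5 thick, its underside 30 mm below this point; then a shank 16 mm wide, 70 long, its tip 100 mm below this point. z up the pin. 0.34 kg. Starts 112 mm above the bench.
- short_pin_head (a point): Centre of the head of the short steel pin, standing in the holder's other socket (which pin is in which socket varies). Same head (28 mm wide, 50 high) and collar as the long pin, but the shank is only 40 mm long, so its head stands 30 mm lower, 82 mm above the bench. To be left standing there.
- jig_hole (a point): Centre of the mouth of the pin hole in the fixed welding jig, level with the top of its bright cover plate (160 x 130 x 12 mm, low bolt heads near its corners, on a dark block), 80 mm above the bench. Round, 37 mm wide, 80 mm deep, straight down through plate and block: 10 mm of room round the pin. z up, x along the plate's long side. With the collar seated the pin head's centre is 30 mm above it.
Mind the look-alikes: they are no part of the job. What is shaped like the part that bears long_pin_head but green or pink is not meant.

How it is judged:
By the outcome, as a careful person would: the job done as asked, in the order asked, and still so for the second after the job is handed in, with the robot touching nothing.
It also fails if it takes over 40 s, if anything falls off the work surface, if the arm or the gripper's body presses on something with over 40 N, if the wrist force passes 120 N, or if a joint passes its speed limit or range.

ROBOT

A 6-joint arm with a two-finger parallel gripper is mounted at the origin on the work surface. World frame = base frame: x ahead of the robot, y to its left, z up, the work surface at z = 0. Lengths are in mm, angles in rad, forces in N, time in s.
With the tool pointing down it reaches from about 350 to 875 mm from the base axis. Payload 4.2 kg.
Tool frame: the origin (TCP) lies midway between the tips of the shut fingers; the grasp point (between the pads) lies 19 mm behind it (arm.grasp_offset is the distance from the TCP to the grasp point, in mm); z points along the fingers, y is the direction in which the jaws open and shut (so a half turn about z gives the same grasp; the last joint's range is limited). The gripper opens to 85 mm and grips with 20 to 120 N. Pads are 22 mm wide; open, the fingers measure 114 mm over their backs; the gripper's body (76 mm by 85 mm) begins 54 mm behind the grasp point. The pads swing forward as they close: fully open they stand 13 mm farther back than shut.
Start: joints at [1.527, 0.385, 0.008, 0, -1.194, -0.259], TCP at [186.339, 596.554, 231.312] pointing down, gripper open.
Joint ranges: [-3.14, 3.14], [-1.21, 2.06], [-1.07, 1.41], [-3.16, 2.05], [-2.99, -0.16], [-3.1, 3.1]. Speed limits (rad/s): [2.79, 2.79, 3.14, 3.14, 3.14, 3.14].

INTERFACE

Orientations are given as a unit quaternion [x, y, z, w].
In Python, from bench import arm gives the robot as it stands.
- The arm moves only by the tool move_arm, never from a script. Its argument "moves" is a list of rows, each an object with "gripper": the gripper's target within -1 to 1 (fully open at 1, half-way at 0, shut at -1); "xyz": the shift along the tool's x, y, z in cm, a list of three; "angular": the turn, a rotation vector about the tool's x, y, z in rad, a list of three. In form: [{"gripper": gripper, "xyz": [dx, dy, dz], "angular": [wx, wy, wz]}, ...]. A call has 1 to 10 rows; each row is the pose to reach, as a shift and turn from the pose commanded when the call began, along the tool's axes at that moment; what a row does not reach only later rows make up. A row lasts 1/8 s, in which the tool goes at most 62.5 mm and 10.7 degrees, less where a joint would pass 70% of its speed; a pose out of reach is approached as far as the arm can. A call with a gripper value outside its range is refused whole. The fingers move at their own pace and stop on an object; the grip force is fixed at half the most. Time passes only in rows, so rows that repeat a pose let the fingers close. It gives the time, the measured TCP pose, the force and the opening at its end, in the units of the state.
- arm.read_state(): the state, without advancing time (a new reading comes with each control period).
- arm.get_image(name): name is "scene" or "top"; returns (picture, depth): 480x640x3 uint8, blue, green, red; 480x640 float32, mm along the optical axis (not along the pixel's ray), 0 where there is no reading.
- arm.get_calibration(name): a dict with "camera_matrix" (3x3 intrinsics, pixels), "R" (3x3) and "t" (3): a world point X has camera coordinates R X + t. Camera axes: x right, y down, z forward; pixel columns grow to the right and rows downward; lengths in mm; the calibration is good to about 2 mm. A picture is of the moment at which its call begins. get_calibration takes no time and is no camera call.
- arm.job_done(): hands the job in, once; it reports no verdict.
The state is a dict: "clock": time; "joints": joint angles; "joint_vel": joint speeds; "joint_efforts": joint torques, N m; "position": TCP position; "ee_rot": TCP orientation; "contact_force": force on the tool from outside, world axes, zero at the start; "wrist_torque": the same for the moment, N m; "gripper_width": finger opening in mm.
Only numpy, scipy, OpenCV 4.12 (cv2) and the standard library are available. Lean on these libraries where they do the work, as an engineer would, in place of code of your own. Each camera call takes 0.05 s, during which the arm holds its last target. There are 200 camera calls.

## Working session

There is one attempt and no reset: what is moved stays moved. The work goes in short steps, Python scripts to look and compute and a tool call to move; the robot and the scene stay as the last step left them, time stands still between calls to the robot, and variables do not carry over. Pictures are saved under pics/ and viewed, about 8 in all and at most 12, crops included, and the job is handed in when it is done.

Besides the shell and the picture viewer there is one more tool, called after "Request:" as name([rows], argument=value, ...), one row to a line, values as JSON. move_arm: Moves the arm, as the interface text tells. Its arguments: {"type":"object","properties":{"moves":{"type":"array","items":{"type":"object","properties":{"gripper":{"type":"number"},"xyz":{"type":"array","items":{"type":"number"}},"angular":{"type":"array","items":{"type":"number"}}}}}},"required":["moves"]}

```bash
mkdir -p pics; cat > h.py <<'E'
from bench import arm
import numpy as np, cv2
def snap(n,tag):
    im,d=arm.get_image(n); cv2.imwrite(f'pics/{tag}.png',im); np.save(f'pics/{tag}.npy',d); return im,d
def cloud(n,d):
    c=arm.get_calibration(n);K=np.array(c['camera_matrix']);R=np.array(c['R']);t=np.array(c['t']).ravel()
    v,u=np.mgrid[:480,:640]
    P=np.stack([(u-K[0,2])/K[0,0]*d,(v-K[1,2])/K[1,1]*d,d],-1)
    return (P-t)@R
E
python3 - <<'E'
from h import *
for n in('scene','top'):
    im,d=snap(n,n+'0')
s=arm.read_state();print(s)
for n in('scene','top'):
    c=arm.get_calibration(n);print(n,-np.array(c['R']).T@np.array(c['t']).ravel())
E
```

```text
{'clock': 0.1, 'joints': array([ 1.52658602e+00,  3.85478964e-01,  6.73710393e-03, -4.41171177e-04,
       -1.19400025e+00, -2.58587820e-01]), 'joint_vel': array([-0.00043742, -0.00088872,  0.00380727,  0.00157534,  0.00085182,
        0.00079365]), 'joint_efforts': array([-5.89133742e-04, -3.93319166e+01,  1.88931119e+01,  4.19799954e+00,
       -2.57140353e-03,  8.34544636e-06]), 'position': array([186.2031758 , 596.05904991, 230.32054317]), 'ee_rot': array([ 9.88548274e-01, -1.50901698e-01, -9.97716738e-05,  9.89244966e-04]), 'contact_force': array([0.12731003, 0.03710342, 0.2352365 ]), 'wrist_torque': array([-0.00229871,  0.01365302,  0.00367124]), 'gripper_width': 85.5576802022166}
scene [998.31065139 555.82025436 830.27031803]
top [512.48450143   8.56960019 842.15463676]
```

View pics/top0.png

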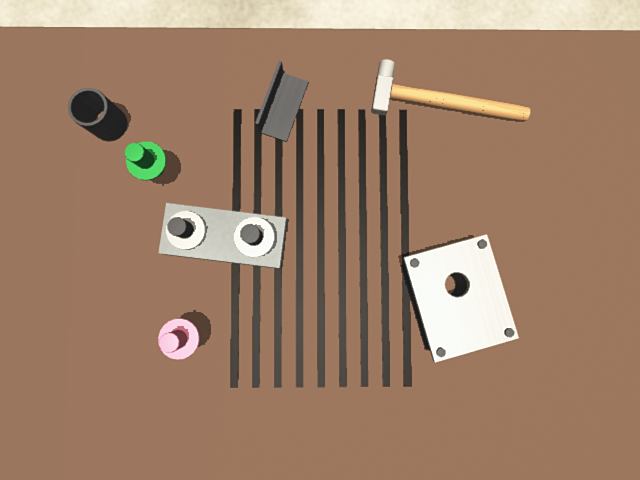

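View pics/scene0.png

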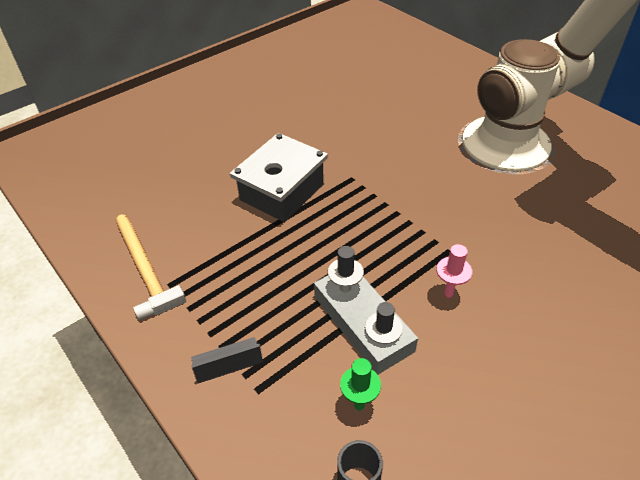

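The top view shows the holder with dark heads at (180,228) and (252,235), a green look-alike at (140,157), a pink one at (175,340), and the jig hole at (457,285). In the scene view, the pin at (346,262) shows some shank under its collar, so it is probably the long one. The pin at (385,320) sits lower. I'll measure heights to confirm this.

```bash
python3 - <<'E'
from h import *
im=cv2.imread('pics/top0.png');d=np.load('pics/top0.npy');P=cloud('top',d)
for (u,v) in((180,228),(252,235)):
    sl=np.s_[v-35:v+36,u-35:u+36];Q=P[sl].reshape(-1,3);B=im[sl].reshape(-1,3).max(1)
    zt=Q[B<110][:,2]; zt=np.percentile(zt,95); 
    T=Q[(abs(Q[:,2]-zt)<6)]; (c,r)=cv2.minEnclosingCircle(T[:,:2].astype(np.float32))
    print('head top z',zt,len(T),'mean',T.mean(0),'circ',c,r)
    C=Q[(B>170)&(abs(Q[:,2]-(zt-50))<8)];(c,r)=cv2.minEnclosingCircle(C[:,:2].astype(np.float32))
    print('collar',len(C),C[:,2].mean(),np.median(C,0),c,r)
# plate
m=(P[...,2]>70)&(P[...,2]<95);m[:,:380]=0
n,l,s,_=cv2.connectedComponentsWithStats(m.astype(np.uint8));k=1+s[1:,4].argmax();m=(l==k)
print('plate',m.sum(),np.median(P[m][:,2]),cv2.minAreaRect(P[m][:,:2].astype(np.float32)))
# hole rim: contour of hole in mask
cs,h=cv2.findContours(m.astype(np.uint8),cv2.RETR_CCOMP,cv2.CHAIN_APPROX_NONE)
for c,hh in zip(cs,h[0]):
    if hh[3]>=0 and len(c)>15:
        print('hole px',cv2.fitEllipse(c)); q=c[:,0];X=P[q[:,1],q[:,0]];print(cv2.fitEllipse(X[:,:2].astype(np.float32)),X[:,2].mean())
# holder top
m=(abs(P[...,2]-42)<6)&(im.max(2)>100);m[:,:150]=0;m[:,300:]=0
n,l,s,_=cv2.connectedComponentsWithStats(m.astype(np.uint8));k=1+s[1:,4].argmax()
print('holder',cv2.minAreaRect(P[l==k][:,:2].astype(np.float32)),np.median(P[l==k][:,2]))
a=cv2.resize(im[180:290,140:300],None,fx=2.5,fy=2.5,interpolation=2);b=cv2.resize(im[225:335,400:560],None,fx=2.5,fy=2.5,interpolation=2)
cv2.imwrite('pics/crop1.png',np.hstack([a,b]))
E
```

```text
head top z 107.86795131568252 295 mean [598.41080236 207.75018939 107.18691156] circ (598.8009643554688, 207.9393768310547) 13.949458122253418
collar 695 57.41604300550756 [590.53669677 201.46046879  57.35349819] (598.864990234375, 208.2775115966797) 29.83101463317871
head top z 135.3074401054312 320 mean [584.67961519  98.78480754 137.20915242] circ (585.0250854492188, 99.41522979736328) 13.932857513427734
collar 841 87.42921597057182 [580.09185403  95.99893985  87.45337671] (585.2760009765625, 99.75690460205078) 30.14954948425293
plate 9064 80.56124118193839 ((494.695068359375, -208.4517364501953), (160.3145294189453, 131.34832763671875), 15.539877891540527)
hole px ((455.69427490234375, 284.3023681640625), (23.595834732055664, 24.965208053588867), 170.071044921875)
((514.0291137695312, -202.60736083984375), (37.397132873535156, 37.52320098876953), 21.801816940307617) 77.35746473562908
holder ((592.0975341796875, 154.15118408203125), (190.8218536376953, 80.14484405517578), 82.8885269165039) 42.51008075796351
```

View pics/crop1.png

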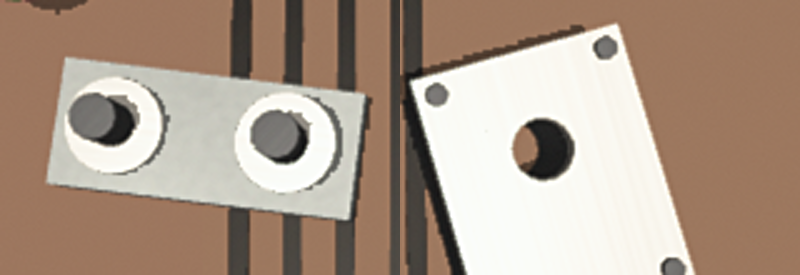

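Both points match the description. The long pin's head top is at z=137 and its collar at about 87, centred at (585.1, 99.6). The short pin's head top is at 107, centred at (598.8, 208.1). The candidates were the right dark head (252,235), the left dark head (180,228) for the short pin, green (140,157) and pink (175,340). The crop confirms (252,235) is the long pin. The hole is at (514, -202.6), 37.4 mm wide, and the plate is at z=80.6.

The current jaw yaw already suits this grasp: the open fingers reach 57 mm from the long pin's axis and the short head starts at 96 mm.

```bash
cat >> h.py <<'E'
from scipy.spatial.transform import Rotation as Ro
def rel(tgt,meas=None):
    s=arm.read_state();R=Ro.from_quat(s['ee_rot']).as_matrix()
    return np.round(R.T@(np.array(tgt)-s['position'])/10,2), Ro.from_matrix(R).as_matrix().round(4)
E
python3 -c "
from h import *
print(*rel([585.1,99.6,230.3]))"
```

```text
[52.88 35.48  0.08] [[ 9.545e-01 -2.983e-01 -5.000e-04]
 [-2.983e-01 -9.545e-01 -1.900e-03]
 [ 1.000e-04  2.000e-03 -1.000e+00]]
```

Request:
move_arm([
  {"gripper": 1, "xyz": [2, 1.34, 0], "angular": [0, 0, 0]},
  {"gripper": 1, "xyz": [6, 4, 0], "angular": [0, 0, 0]},
  {"gripper": 1, "xyz": [11, 7.4, 0], "angular": [0, 0, 0]},
  {"gripper": 1, "xyz": [16, 10.7, 0], "angular": [0, 0, 0]},
  {"gripper": 1, "xyz": [21, 14.1, 0], "angular": [0, 0, 0]},
  {"gripper": 1, "xyz": [26, 17.4, 0], "angular": [0, 0, 0]},
  {"gripper": 1, "xyz": [31, 20.8, 0], "angular": [0, 0, 0]},
  {"gripper": 1, "xyz": [36, 24.2, 0], "angular": [0, 0, 0]},
  {"gripper": 1, "xyz": [41, 27.5, 0], "angular": [0, 0, 0]},
  {"gripper": 1, "xyz": [45, 30.2, 0], "angular": [0, 0, 0]},
])

```text
clock: 1.35
position: [526.4, 171.0, 231.3]
ee_rot: [0.988, -0.152, -0.0, 0.0]
contact_force: [1.2, 0.4, 0.1]
gripper_width: 85.3
```

Request:
move_arm([
  {"gripper": 1, "xyz": [4, 2.7, 0], "angular": [0, 0, 0]},
  {"gripper": 1, "xyz": [6.6, 4.4, 0], "angular": [0, 0, 0]},
  {"gripper": 1, "xyz": [7.88, 5.28, 0], "angular": [0, 0, 0]},
  {"gripper": 1, "xyz": [7.88, 5.28, 0], "angular": [0, 0, 0]},
  {"gripper": 1, "xyz": [7.88, 5.28, 0], "angular": [0, 0, 0]},
  {"gripper": 1, "xyz": [7.88, 5.28, 0], "angular": [0, 0, 0]},
])

```text
clock: 2.1
position: [584.7, 101.2, 231.6]
ee_rot: [0.989, -0.15, 0.0, -0.0]
contact_force: [0.4, 0.5, 0.4]
gripper_width: 85.7
```

```bash
python3 -c "
from h import *
s=arm.read_state();print(s['clock'],s['position'],s['ee_rot'],s['gripper_width'],s['joint_vel'].round(3),s['joints'].round(2));print(*rel([585.1,99.6,94]))"
```

```text
2.1 [584.70814872 101.15022045 231.55228629] [ 9.88681932e-01 -1.50026739e-01  4.80145266e-05 -1.09303009e-04] 85.68838419737548 [-0.001  0.003  0.002 -0.001 -0.002  0.001] [ 0.44  0.33 -0.07 -0.   -1.17  0.83]
[ 0.08  0.14 13.76] [[ 9.550e-01 -2.967e-01  1.000e-04]
 [-2.967e-01 -9.550e-01  2.000e-04]
 [ 1.000e-04 -2.000e-04 -1.000e+00]]
```

Request:
move_arm([
  {"gripper": 1, "xyz": [0.08, 0.14, 2], "angular": [0, 0, 0]},
  {"gripper": 1, "xyz": [0.08, 0.14, 5], "angular": [0, 0, 0]},
  {"gripper": 1, "xyz": [0.08, 0.14, 8], "angular": [0, 0, 0]},
  {"gripper": 1, "xyz": [0.08, 0.14, 10.5], "angular": [0, 0, 0]},
  {"gripper": 1, "xyz": [0.08, 0.14, 12.5], "angular": [0, 0, 0]},
  {"gripper": 1, "xyz": [0.08, 0.14, 13.7], "angular": [0, 0, 0]},
  {"gripper": 1, "xyz": [0.08, 0.14, 13.7], "angular": [0, 0, 0]},
  {"gripper": 1, "xyz": [0.08, 0.14, 13.7], "angular": [0, 0, 0]},
])

```text
clock: 3.1
position: [586.2, 99.1, 95.3]
ee_rot: [0.989, -0.15, 0.001, -0.0]
contact_force: [0.1, 0.1, -0.5]
gripper_width: 85.6
```

```bash
python3 - <<'E'
from h import *
a,d=snap('top','t1');b,_=snap('scene','s1')
a=cv2.resize(a[170:300,130:330],None,fx=2,fy=2,interpolation=2);b=cv2.resize(b[190:320,270:470],None,fx=2,fy=2,interpolation=2)
cv2.imwrite('pics/c2.png',np.hstack([a,b]))
for i in range(3):
    s=arm.read_state();print(s['clock'],s['position'],s['contact_force']);print(rel([585.1,99.6,94])[0])
E
```

```text
3.2 [586.2290062   98.94977784  95.38613276] [-0.88658442 -0.16587052  0.28940011]
[-0.13 -0.03  0.14]
3.2 [586.2290062   98.94977784  95.38613276] [-0.88658442 -0.16587052  0.28940011]
[-0.13 -0.03  0.14]
3.2 [586.2290062   98.94977784  95.38613276] [-0.88658442 -0.16587052  0.28940011]
[-0.13 -0.03  0.14]
```

View pics/c2.png

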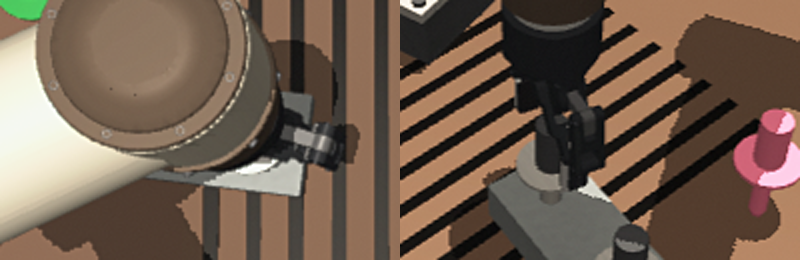

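The crop shows the open fingers on either side of the long pin's dark head at crop (547,145), clear of the short pin. Closing the gripper.

Request:
move_arm([
  {"gripper": -1, "xyz": [-0.05, 0, 0], "angular": [0, 0, 0]},
  {"gripper": -1, "xyz": [-0.05, 0, 0], "angular": [0, 0, 0]},
  {"gripper": -1, "xyz": [-0.05, 0, 0], "angular": [0, 0, 0]},
  {"gripper": -1, "xyz": [-0.05, 0, 0], "angular": [0, 0, 0]},
  {"gripper": -1, "xyz": [-0.05, 0, 0], "angular": [0, 0, 0]},
  {"gripper": -1, "xyz": [-0.05, 0, 0], "angular": [0, 0, 0]},
  {"gripper": -1, "xyz": [-0.05, 0, 0], "angular": [0, 0, 0]},
  {"gripper": -1, "xyz": [-0.05, 0, 0], "angular": [0, 0, 0]},
])

```text
clock: 4.2
position: [585.4, 98.9, 94.6]
ee_rot: [0.989, -0.151, 0.0, -0.0]
contact_force: [-0.2, 0.0, 3.4]
gripper_width: 27.0
```

Request:
move_arm([
  {"gripper": -1, "xyz": [0, 0, -0.5], "angular": [0, 0, 0]},
  {"gripper": -1, "xyz": [0, 0, -1.5], "angular": [0, 0, 0]},
  {"gripper": -1, "xyz": [0, 0, -2.5], "angular": [0, 0, 0]},
  {"gripper": -1, "xyz": [0, 0, -3.5], "angular": [0, 0, 0]},
  {"gripper": -1, "xyz": [0, 0, -5], "angular": [0, 0, 0]},
  {"gripper": -1, "xyz": [0, 0, -7], "angular": [0, 0, 0]},
  {"gripper": -1, "xyz": [0, 0, -9.5], "angular": [0, 0, 0]},
  {"gripper": -1, "xyz": [0, 0, -11.5], "angular": [0, 0, 0]},
  {"gripper": -1, "xyz": [0, 0, -12.5], "angular": [0, 0, 0]},
  {"gripper": -1, "xyz": [0, 0, -12.5], "angular": [0, 0, 0]},
])

```text
clock: 5.45
position: [585.3, 98.9, 220.2]
ee_rot: [0.989, -0.151, 0.001, -0.0]
contact_force: [0.8, -0.6, -5.0]
gripper_width: 26.8
```

```bash
python3 -c "
from h import *
s=arm.read_state();print(s['clock'],s['position'],s['contact_force'],s['gripper_width']);print(*rel([514,-202.6,219]))"
```

```text
5.45 [585.25481373  98.88869713 220.1590865 ] [ 0.77515755 -0.57357195 -4.9882845 ] 26.82119035189626
[ 2.19 30.9   0.08] [[ 9.545e-01 -2.983e-01  1.300e-03]
 [-2.983e-01 -9.545e-01  8.000e-04]
 [ 1.000e-03 -1.100e-03 -1.000e+00]]
```

Request:
move_arm([
  {"gripper": -1, "xyz": [0.1, 1, 0], "angular": [0, 0, 0]},
  {"gripper": -1, "xyz": [0.3, 4, 0], "angular": [0, 0, 0]},
  {"gripper": -1, "xyz": [0.6, 8, 0], "angular": [0, 0, 0]},
  {"gripper": -1, "xyz": [0.9, 12, 0], "angular": [0, 0, 0]},
  {"gripper": -1, "xyz": [1.1, 16, 0], "angular": [0, 0, 0]},
  {"gripper": -1, "xyz": [1.4, 20, 0], "angular": [0, 0, 0]},
  {"gripper": -1, "xyz": [1.7, 24, 0], "angular": [0, 0, 0]},
  {"gripper": -1, "xyz": [2.0, 27.5, 0], "angular": [0, 0, 0]},
  {"gripper": -1, "xyz": [2.15, 30, 0], "angular": [0, 0, 0]},
  {"gripper": -1, "xyz": [2.19, 30.9, 0], "angular": [0, 0, 0]},
])

```text
clock: 6.7
position: [512.5, -204.2, 218.3]
ee_rot: [0.988, -0.152, -0.001, 0.0]
contact_force: [0.7, 0.3, -3.6]
gripper_width: 26.8
```

Request:
move_arm([
  {"gripper": -1, "xyz": [0, 0, 0], "angular": [0, 0, 0]},
  {"gripper": -1, "xyz": [0, 0, 0], "angular": [0, 0, 0]},
  {"gripper": -1, "xyz": [0, 0, 0], "angular": [0, 0, 0]},
  {"gripper": -1, "xyz": [0, 0, 0], "angular": [0, 0, 0]},
])

```text
clock: 7.2
position: [514.1, -202.1, 219.4]
ee_rot: [0.989, -0.15, 0.0, -0.0]
contact_force: [-0.1, -0.5, -3.3]
gripper_width: 26.5
```

```bash
python3 - <<'E'
from h import *
b,d=snap('scene','s2')
cv2.imwrite('pics/c3.png',cv2.resize(b[40:220,180:380],None,fx=3.3,fy=3.3,interpolation=2))
s=arm.read_state();print(s['clock'],s['position'],s['ee_rot'],s['contact_force'])
c=arm.get_calibration('scene');R=np.array(c['R']);t=np.array(c['t']).ravel();K=np.array(c['camera_matrix'])
pr=lambda X:cv2.projectPoints(np.array(X,float).reshape(-1,3),cv2.Rodrigues(R)[0],t,K,None)[0][:,0]
p=s['position'];hz=p[2]+17.5
X=[[p[0],p[1],hz-100],[p[0],p[1],hz-35],[p[0],p[1],hz-30],[514,-202.6,80]]
q=pr(X);print(q,(q-[180,40])*3.3)
E
```

```text
7.25 [ 514.07237036 -202.2135861   219.34461973] [ 9.88626756e-01 -1.50389944e-01  2.84574081e-05 -3.06367575e-05] [ 1.09381627 -0.41106949 -3.65513204]
[[270.1212105  146.01196927]
 [267.17536698 118.21863418]
 [266.93779174 115.97716811]
 [272.41320008 168.32621697]] [[297.39999466 349.8394986 ]
 [287.67871104 258.12149281]
 [286.89471274 250.72465476]
 [304.96356027 423.476516  ]]
```

View pics/c3.png

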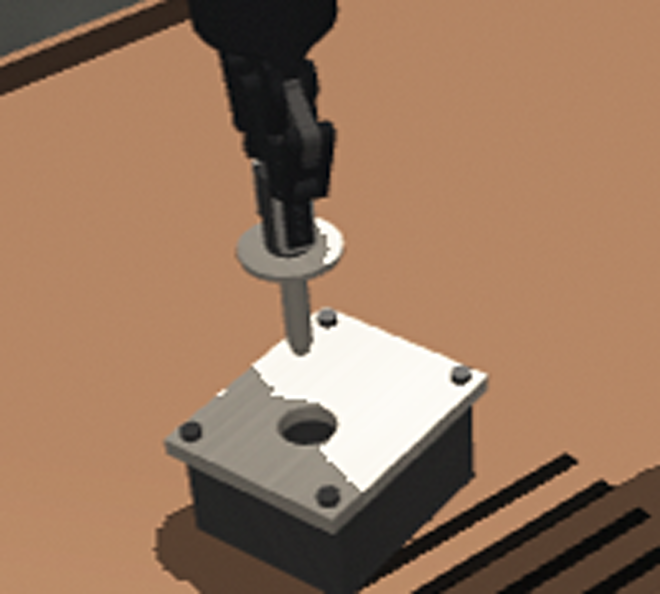

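The tip at crop (300,353) and the hole at (307,425) both sit about (2,2) crop pixels from their predicted positions, so they agree with each other to under 1 mm. The pin hangs upright. Lowering it now.

Request:
move_arm([
  {"gripper": -1, "xyz": [0, 0, 1], "angular": [0, 0, 0]},
  {"gripper": -1, "xyz": [0, 0, 2.5], "angular": [0, 0, 0]},
  {"gripper": -1, "xyz": [0, 0, 4], "angular": [0, 0, 0]},
  {"gripper": -1, "xyz": [0, 0, 5], "angular": [0, 0, 0]},
  {"gripper": -1, "xyz": [0, 0, 6], "angular": [0, 0, 0]},
  {"gripper": -1, "xyz": [0, 0, 7], "angular": [0, 0, 0]},
  {"gripper": -1, "xyz": [0, 0, 8], "angular": [0, 0, 0]},
  {"gripper": -1, "xyz": [0, 0, 9], "angular": [0, 0, 0]},
  {"gripper": -1, "xyz": [0, 0, 9], "angular": [0, 0, 0]},
  {"gripper": -1, "xyz": [0, 0, 9], "angular": [0, 0, 0]},
])

```text
clock: 8.5
position: [514.3, -202.8, 129.6]
ee_rot: [0.989, -0.151, 0.0, 0.0]
contact_force: [-0.1, 0.2, -2.9]
gripper_width: 26.8
```

Request:
move_arm([
  {"gripper": -1, "xyz": [0, 0, 0.7], "angular": [0, 0, 0]},
  {"gripper": -1, "xyz": [0, 0, 1.4], "angular": [0, 0, 0]},
  {"gripper": -1, "xyz": [0, 0, 2.1], "angular": [0, 0, 0]},
  {"gripper": -1, "xyz": [0, 0, 2.7], "angular": [0, 0, 0]},
  {"gripper": -1, "xyz": [0, 0, 3.1], "angular": [0, 0, 0]},
  {"gripper": -1, "xyz": [0, 0, 3.4], "angular": [0, 0, 0]},
  {"gripper": -1, "xyz": [0, 0, 3.4], "angular": [0, 0, 0]},
  {"gripper": -1, "xyz": [0, 0, 3.4], "angular": [0, 0, 0]},
])

```text
clock: 9.5
position: [514.1, -202.7, 95.5]
ee_rot: [0.989, -0.151, 0.0, 0.0]
contact_force: [-0.3, 0.2, -4.1]
gripper_width: 26.7
```

```bash
python3 - <<'E'
from h import *
b,d=snap('scene','s3')
cv2.imwrite('pics/c4.png',cv2.resize(b[80:220,200:360],None,fx=4,fy=4,interpolation=2))
s=arm.read_state();print(s['clock'],s['position'],s['contact_force'])
E
```

```text
9.55 [ 514.10260717 -202.69840366   95.54904225] [-0.16169191 -0.79061744 -3.35097274]
```

View pics/c4.png

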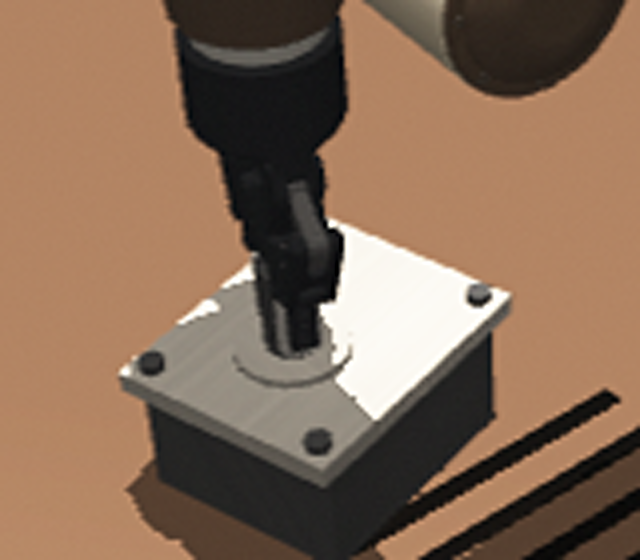

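The pin is almost fully in, with its collar at crop (293,365) just above the plate and no side force. I'll lower it 2 mm more and then let go.

Request:
move_arm([
  {"gripper": -1, "xyz": [0, 0, 0.1], "angular": [0, 0, 0]},
  {"gripper": -1, "xyz": [0, 0, 0.2], "angular": [0, 0, 0]},
  {"gripper": -1, "xyz": [0, 0, 0.2], "angular": [0, 0, 0]},
  {"gripper": -1, "xyz": [0, 0, 0.2], "angular": [0, 0, 0]},
])

```text
clock: 10.05
position: [513.9, -202.7, 93.3]
ee_rot: [0.989, -0.151, 0.0, 0.0]
contact_force: [0.3, 0.3, -3.5]
gripper_width: 26.9
```

Request:
move_arm([
  {"gripper": -0.1, "xyz": [0, 0, 0], "angular": [0, 0, 0]},
  {"gripper": 0.2, "xyz": [0, 0, 0], "angular": [0, 0, 0]},
  {"gripper": 0.6, "xyz": [0, 0, 0], "angular": [0, 0, 0]},
  {"gripper": 1, "xyz": [0, 0, 0], "angular": [0, 0, 0]},
  {"gripper": 1, "xyz": [0, 0, 0], "angular": [0, 0, 0]},
  {"gripper": 1, "xyz": [0, 0, 0], "angular": [0, 0, 0]},
  {"gripper": 1, "xyz": [0, 0, 0], "angular": [0, 0, 0]},
  {"gripper": 1, "xyz": [0, 0, 0], "angular": [0, 0, 0]},
])

```text
clock: 11.05
position: [513.9, -202.7, 93.3]
ee_rot: [0.989, -0.151, -0.0, 0.0]
contact_force: [0.6, -0.1, 0.0]
gripper_width: 85.3
```

Request:
move_arm([
  {"gripper": 1, "xyz": [0, 0, -1], "angular": [0, 0, 0]},
  {"gripper": 1, "xyz": [0, 0, -3], "angular": [0, 0, 0]},
  {"gripper": 1, "xyz": [0, 0, -6], "angular": [0, 0, 0]},
  {"gripper": 1, "xyz": [0, 0, -10], "angular": [0, 0, 0]},
  {"gripper": 1, "xyz": [0, 0, -15], "angular": [0, 0, 0]},
  {"gripper": 1, "xyz": [0, -4, -17], "angular": [0, 0, 0]},
  {"gripper": 1, "xyz": [0, -9, -17], "angular": [0, 0, 0]},
  {"gripper": 1, "xyz": [0, -14, -17], "angular": [0, 0, 0]},
  {"gripper": 1, "xyz": [0, -18, -17], "angular": [0, 0, 0]},
  {"gripper": 1, "xyz": [0, -20, -17], "angular": [0, 0, 0]},
])

```text
clock: 12.3
position: [573.9, -10.0, 264.0]
ee_rot: [0.989, -0.15, 0.0, -0.0]
contact_force: [-0.7, 0.9, -0.9]
gripper_width: 85.3
```

Request:
move_arm([
  {"gripper": 1, "xyz": [0, 0, 0], "angular": [0, 0, 0]},
  {"gripper": 1, "xyz": [0, 0, 0], "angular": [0, 0, 0]},
  {"gripper": 1, "xyz": [0, 0, 0], "angular": [0, 0, 0]},
  {"gripper": 1, "xyz": [0, 0, 0], "angular": [0, 0, 0]},
])

```text
clock: 12.8
position: [573.4, -12.6, 263.4]
ee_rot: [0.988, -0.151, 0.0, -0.0]
contact_force: [-0.2, 0.3, 0.3]
gripper_width: 85.3
```

```bash
python3 - <<'E'
from h import *
b,_=snap('scene','s4');a,d=snap('top','t4');P=cloud('top',d)
u,v=455,284
Q=P[v-45:v+46,u-45:u+46].reshape(-1,3)
T=Q[Q[:,2]>115];print('head',len(T),np.median(T,0),cv2.minEnclosingCircle(T[:,:2].astype(np.float32)),T[:,2].std())
C=Q[(Q[:,2]>82.8)&(Q[:,2]<95)];print('collar',len(C),np.median(C,0),cv2.minEnclosingCircle(C[:,:2].astype(np.float32)),np.percentile(C[:,2],[5,95]))
A=np.c_[C[:,:2]-C[:,:2].mean(0),np.ones(len(C))];print('slope',np.linalg.lstsq(A,C[:,2],rcond=None)[0])
s=arm.read_state();print(s['clock'],s['position'],s['contact_force'])
cv2.imwrite('pics/c5.png',np.hstack([cv2.resize(b[80:380,190:440],None,fx=1.6,fy=1.6,interpolation=2),cv2.resize(a[200:380,380:540],(400,480),interpolation=2)]))
E
```

```text
head 406 [ 512.91495943 -199.13674344  135.12706219] ((512.6796875, -103.92465209960938), 112.49451446533203) 191.0442434535912
collar 1182 [ 518.94631846 -195.36322546   85.31318996] ((513.181884765625, -204.82823181152344), 80.24061584472656) [82.96617641 88.13278538]
slope [8.63264829e-03 7.26089044e-03 8.53482954e+01]
12.9 [573.43898643 -12.35471453 263.36180859] [ 0.44748577 -0.25344947 -0.03549411]
```

View pics/c5.png

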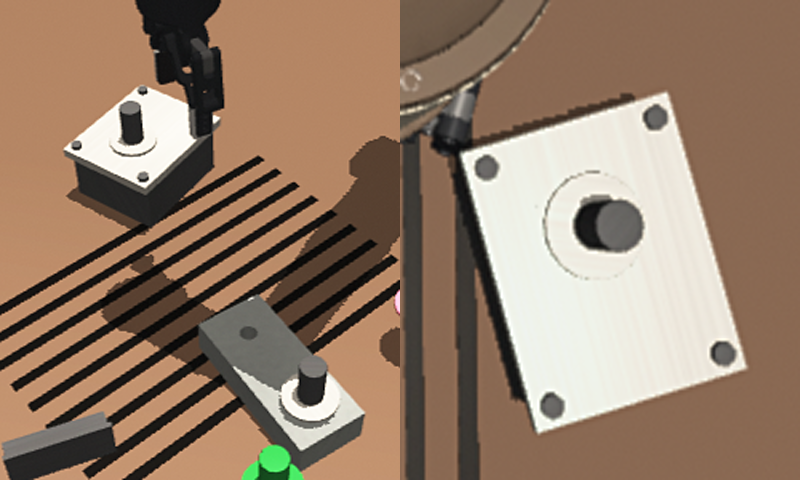

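The collar lies flat on the plate: its top is at 85.3 mm against 85 expected, with a slope of about 0.01, and the head top is at 135.1 mm against 135. The pin is upright, the short pin still stands in the holder, and the gripper is clear. Handing in.

```bash
python3 -c "
from bench import arm
print(arm.job_done())"
```

```text
the job is handed in; nothing more can be done
None
```

The long pin is in the jig, upright, with its collar flat on the cover plate, and I handed the job in at about 13 s. I gripped it by the head, lifted it out of the holder and lowered it through the hole. I let go about 1 mm above the plate.

**Last checks:**
- **Seating:** the collar top measured 85.3 mm (85 expected) with a slope of about 0.01. The head top measured 135.1 mm (135 expected).
- **Forces:** the readings taken after each move stayed at about 5 N or less, and no side force showed during insertion.
- **Rest of the scene:** the short pin still stands in the holder, and the gripper is open and well clear of everything.
- **One check failed:** my circle fits of the head and collar in the last top view were spoiled by arm and plate pixels. I judged their centring from the picture and the median heights instead.

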